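# Run the sensor carriage to its stop and hold the indexing head on the third click

## Robot

A 7-joint arm with a two-finger parallel gripper is mounted at the origin on the work surface. World frame = base frame: x ahead of the robot, y to its left, z up, the work surface at z = 0. Lengths are in m, angles in rad, forces in N, time in s.
With the tool pointing down it reaches from about 0.4 to 0.85 m from the base axis. Payload 4.5 kg.
Tool frame: the origin (TCP) lies at the very end of the fingers, on their centre line; the grasp point (between the pads) lies 19 mm behind it; z points along the fingers, y is the line along which they close (so a half turn about z gives the same grasp; the last joint's range is limited). The gripper opens to 88 mm and grips with 3 to 60 N. Pads are 18 mm wide; open, the fingers measure 123 mm over their backs; the gripper's body (75 mm by 187 mm) begins 45 mm behind the grasp point.
Start: joints at [-1.223, 0.689, -0.195, 1.565, 0.157, 0.902, -0.215], TCP at [0.193, 0.595, 0.239] pointing down, gripper open.
Joint ranges: [-3.01, 3.01], [-0.46, 2.08], [-1.47, 1.51], [0.13, 2.56], [-1, 4.14], [0.04, 2.09], [-2.66, 2.66]. Speed limits (rad/s): [2.57, 2.57, 3.14, 3.14, 3.14, 3.14, 3.14].

## Interface

Orientations are given as a unit quaternion [x, y, z, w].
In Python, from plant import r gives the robot as it stands. The module is installed in compiled form; this text tells all that it offers.
- The arm moves only by the tool step_arm, never from a script. Its argument "increments" is a list of rows, each a list of 2 entries, a list of its own where there are three numbers: the shift along the world's x, y, z in cm, then the turn, a rotation vector about the world's x, y, z in degrees. A call has exactly 10 rows; each row shifts and turns the commanded pose from where the row before left it; what a row does not reach is not made up. A row lasts 1/10 s, in which the tool goes at most 50 mm and 8.59 degrees, less where a joint would pass 70% of its speed; a pose out of reach is approached as far as the arm can. A call is refused whole if a number of a shift passes 5 or a number of a turn 8.59, either way. A call with a gripper value outside its range is refused whole. "fingers" is the opening, from 0 (shut) to 1 (fully open), set as the call begins (left out, the last holds). The fingers move at their own pace and stop on an object; "grip_force" is the grip in N (left out, the last holds). Time passes only in rows, so rows that do not move let the fingers close, or fill a call up. It gives the time, the measured TCP pose, the force, the opening and the grip force at its end, in the units of the state.
- r.get_state(): the state, without advancing time (a new reading comes with each control period).
- r.snapshot(name): name is "scene" or "top"; returns (picture, depth): 420x560x3 uint8, red, green, blue; 420x560 float32, m along the optical axis (not along the pixel's ray), 0 where there is no reading.
- r.calibration(name): a dict with "fov_y" (degrees; the focal length in pixels is half the picture's height over the tangent of half this angle, whatever the lens; pixels are square), "cx", "cy" (the principal point, pixels), "k1" (the pictures are not rectified: a ray, as slopes to the right and down, at radius r is drawn at 1 + k1 r^2 times it, then the intrinsics apply), "R" (3x3) and "t" (3): a world point X has camera coordinates R X + t. Camera axes: x right, y down, z forward; pixel columns grow to the right and rows downward; lengths in m; the calibration is good to about 2 mm. A picture is of the moment at which its call begins. calibration takes no time and is no camera call.
- r.finish_job(): hands the job in; it is judged then, once.
The state is a dict: "clock": time; "q": joint angles; "qd": joint speeds; "joint_torque": joint torques, N m; "tool_pos": TCP position; "eef_rot": TCP orientation; "contact_force": force on the tool from outside, world axes, zero at the start; "moment": the same for the moment, N m; "opening": opening from 0.0 (shut) to 1.0 (fully open); "finger_force": force on a finger pad.
Only numpy, scipy, OpenCV 4.12 (cv2) and the standard library are available. Lean on these libraries where they do the work, as an engineer would, in place of code of your own. Each camera call takes 0.05 s, during which the arm holds its last target. There are 200 camera calls.

## Task

On the measuring slide, push the carriage along its bed until it is fully up against the tall end stop. Then turn the black bar knob clockwise (seen from above) by three clicks from rest, to the third stop and no further, and keep holding it there: the knob springs back if let go, so finish with the gripper still holding the knob on the third stop. Leave the tape roll, the power brick and the carton alone.

Things in the scene. Friction and masses are not known exactly. Their poses are not given: they have to be found in the camera images.
- slide_bed: Fixed aluminium slide bed with two steel rods, 80 x 420 mm, 16 mm high. Origin: centre of its underside on the bench top. +y runs along the bed to the tall end stop, z is up. A lower plate (26 mm high) closes the other end. Position and yaw (about +-0.45 rad) vary.
- stop_face (a point): Middle of the face of the dark steel end stop (80 mm wide, 45 mm high) that the carriage's front edge must meet; at bed y = +180 mm, 23 mm above the bench. Axes parallel to the bed's.
- carriage (a joint): Travel of the grey carriage along the bed's +y, m: 0 = farthest from the end stop, 0.160 = against it. Starts at 0 to 0.07; stays where left; friction about 4 N. Carriage 84 x 166 mm, top 34 mm above the bench. The knob's axis is over the bed's centre line at bed y = -30 mm + travel; the front edge is 50 mm ahead of it.
- lug_grip (a point): Point in the steel push lug, an upright tab fixed on the carriage 100 mm behind the knob's axis: 14 mm thick along the bed, 30 mm wide, from 34 to 92 mm above the bench. The point is on its centre line, 74 mm above the bench, axes parallel to the bed's. Straddle it from above, fingers closing along the bed, or just push it.
- index_knob (a joint): Knob angle, rad, growing clockwise from above: 0 = rest (at the start), a click stop every 0.393 (22.5 deg), third stop at 1.178, hard end 1.77. A spring returns it to rest when let go. Torque about 0.12 N m at stop 1, 0.14 at stop 3, with a click ripple of +-0.08 (hardest just past a stop, easiest just before the next).
- grip_bar: The knob's grip: upright black bar on the vertical knob axis, 44 mm long, 14 mm thick, from 56 to 92 mm above the bench, on a black disc of 56 mm diameter. Origin: on the axis, 80 mm above the bench. x runs along the bar, at rest +0.589 rad (anticlockwise from above) from the bed's x. Pinch across the 14 mm from above at about 30 N; three clicks fit in one grasp.
- sensor_tip (a point): End of the sensor arm that turns with the knob: a thin steel rod along the grip bar's +x with a black head 22 x 26 x 18 mm (top 62 mm above the bench); the point is 95 mm from the knob's axis, 52 mm above the bench. Dark notches on the rim of the aluminium head (76 mm across) under the arm mark the stops; at rest the arm is over the first notch.
- tape_roll: Grey tape roll, 100 mm outside diameter, 48 mm high, lying flat. Origin: centre of its underside. Bystander.
- power_brick: Black power brick, 55 x 115 x 32 mm. Origin: centre of its underside. Bystander.
- carton: White carton, 70 x 90 x 60 mm. Origin: centre of its underside. Bystander.

How it is judged:
On the way, in this order (a step that is already met when the one before it is completed fails the run):
1. the carriage is against the end stop, the knob still at rest (value of joint carriage above 0.155 m and value of joint index_knob below 0.25 rad), for 0.2 s.
2. the knob is on the third stop in the fingers' grip, the carriage still at the end stop (value of joint carriage above 0.155 m and contact force between the fingers and grip_bar above 1.5 N and value of joint index_knob between 1.068 and 1.288 rad), for 0.3 s.
At the end, for the whole second after the job is handed in: The carriage is within 5 mm of the end stop (joint above 0.155 m), the knob is at the third stop within 0.11 rad and still, and the fingers are holding its bar (over 1.5 N) (all of step 2 and velocity of joint index_knob between -0.1 and 0.1 rad/s); the arm keeps its last pose, push and grip.
It fails at once if the knob is turned past the third stop, most of the way to the fourth click (over 1.45 rad) (value of joint index_knob above 1.45 rad).
It fails at once if the tape roll is disturbed (moved over 30 mm) (distance of tape_roll from where it was at the start of the episode above 0.03 m).
It fails at once if the power brick is disturbed (moved over 30 mm) (distance of power_brick from where it was at the start of the episode above 0.03 m).
It fails at once if the carton is disturbed (moved over 30 mm) (distance of carton from where it was at the start of the episode above 0.03 m).
It also fails if it takes over 50 s, if anything falls off the work surface, if the arm or the gripper's body presses on something with over 40 N, if the wrist force passes 120 N, or if a joint passes its speed limit or range.

## Working session

There is one attempt and no reset: what is moved stays moved. The work goes in short steps, Python scripts to look and compute and a tool call to move; the robot and the scene stay as the last step left them, time stands still between calls to the robot, and variables do not carry over. Pictures are saved under pics/ and viewed, at most 10 in all, crops included, and the job is handed in when it is done.

Besides the shell and the picture viewer there is one more tool, called in YAML: its name, and indented under it one key for each argument. step_arm: Moves the arm, as the interface text tells. Its arguments: {"type":"object","properties":{"increments":{"type":"array","items":{"type":"array"}},"fingers":{"type":"number"},"grip_force":{"type":"number"}},"required":["increments"]}

```bash
mkdir -p pics; cat > h.py <<'E'
import numpy as np, cv2
from plant import r
def cam(n):
    c=r.calibration(n); f=210/np.tan(np.radians(c['fov_y'])/2)
    return c,f
def cloud(n,d):
    c,f=cam(n); v,u=np.mgrid[0:420,0:560]
    K=np.array([[f,0,c['cx']],[0,f,c['cy']],[0,0,1.]])
    p=np.stack([u,v],-1).reshape(-1,1,2).astype(np.float64)
    s=cv2.undistortPoints(p,K,np.array([c['k1'],0,0,0,0.])).reshape(420,560,2)
    X=np.dstack([s*d[...,None],d])
    return (X-np.array(c['t']))@np.array(c['R'])
def snap(n,name):
    im,d=r.snapshot(n); cv2.imwrite(f'pics/{name}.png',im[...,::-1]); W=cloud(n,d); np.save(f'pics/{name}.npy',W); return im,d,W
E
python3 - <<'E'
from h import *
for n in('top','scene'):
    im,d,W=snap(n,n+'0'); print(r.calibration(n))
a=cv2.imread('pics/top0.png');print(r.get_state())
E
```

```text
{'fov_y': 47.570177162118014, 'cx': 285.1924076764804, 'cy': 205.3064752338184, 'k1': -0.1349907118582804, 'R': array([[-0.01192133, -0.99991002, -0.00615108],
       [-0.97763656,  0.01294702, -0.20990268],
       [ 0.20996343,  0.0035112 , -0.97770293]]), 't': array([-0.02000613,  0.63128615,  1.11658964])}
{'fov_y': 56.351757159244954, 'cx': 284.03205245296226, 'cy': 206.07530888253802, 'k1': -0.0569880450703175, 'R': array([[-0.84822468,  0.52942551,  0.01495081],
       [ 0.31929304,  0.5336732 , -0.78309953],
       [-0.42257172, -0.65947066, -0.62171665]]), 't': array([ 0.5114914 , -0.13716896,  1.50485738])}
{'clock': 0.1, 'q': array([-1.22318589,  0.68989347, -0.19447575,  1.56621976,  0.15731086,
        0.90253678, -0.21511179]), 'qd': array([-0.00017755, -0.00122381,  0.00187211,  0.00038354,  0.00022929,
       -0.00010124, -0.00128397]), 'joint_torque': array([-3.53932301e-03, -5.28489840e+01, -1.27158176e+00, -1.53833538e+01,
       -5.25641791e-02,  1.97888876e-03,  5.64958862e-05]), 'tool_pos': array([0.19282215, 0.59391405, 0.23799868]), 'eef_rot': array([ 1.56245078e-01,  9.87717966e-01, -8.32909150e-04, -4.90730604e-05]), 'contact_force': array([0.12894669, 0.1546941 , 0.36055603]), 'moment': array([-0.02610843,  0.0008767 ,  0.01904262]), 'finger_force': 0.0, 'opening': 0.9992173791605383}
```

View pics/top0.png

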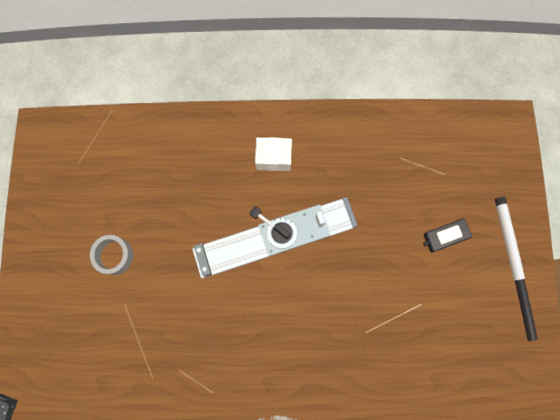

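View pics/scene0.png

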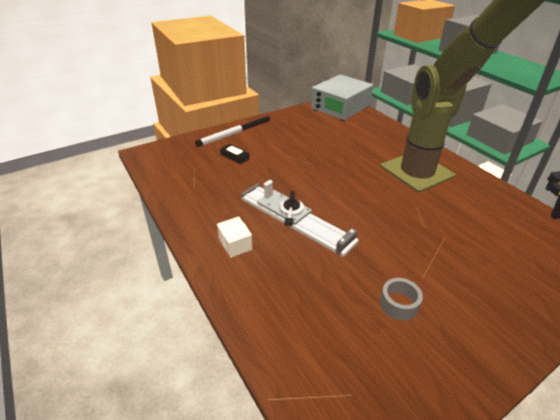

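The top view shows the tall dark stop at left (203,260), the knob at (282,233), the lug at (320,217), the sensor head at (256,212), the carton at (274,153), the tape at (110,255) and the brick at (447,236). Next I measure the bed axis, lug and knob from depth.

```bash
python3 - <<'E'
from h import *
W=np.load('pics/top0.npy'); a=cv2.imread('pics/top0.png')
def P(u,v): return W[v,u].round(4)
m=np.zeros((420,560),bool); m[190:285,185:365]=1
z=W[...,2]
def st(k,n):
    p=W[k][:,:2]; c,s,ang=cv2.minAreaRect(p.astype(np.float32)); print(n,len(p),'mean',p.mean(0).round(4),W[k][:,2].mean().round(4),'rect',np.round(c,4),np.round(s,4),round(ang,2))
    return p
st(m&(z>.008)&(z<.055),'all')
m2=m.copy(); st(m2&(z>.068)&(z<.11),'high')
n,l=cv2.connectedComponents((m&(z>.068)).astype(np.uint8))
for i in range(1,n): st((l==i),'h%d'%i)
n,l=cv2.connectedComponents((m&(z>.037)&(z<.055)).astype(np.uint8))
for i in range(1,n): 
    if (l==i).sum()>15: st((l==i),'m%d'%i)
cv2.imwrite('pics/crop.png',cv2.resize(a[190:285,185:365],None,fx=4.4,fy=4.4,interpolation=cv2.INTER_CUBIC))
E
```

```text
all 4905 mean [0.5564 0.0033] 0.0257 rect [ 0.5568 -0.0015] [0.1697 0.4266] 29.75
high 209 mean [ 0.5759 -0.0582] 0.088 rect [ 0.576  -0.0627] [0.0391 0.1239] 15.06
h1 1 mean [ 0.3825 -0.0321] 1.2241 rect [ 0.3825 -0.0321] [0. 0.] 0.0
h2 1 mean [ 0.3825 -0.0321] 1.2241 rect [ 0.3825 -0.0321] [0. 0.] 0.0
h3 1 mean [ 0.3825 -0.0321] 1.2241 rect [ 0.3825 -0.0321] [0. 0.] 0.0
h4 1 mean [ 0.3825 -0.0321] 1.2241 rect [ 0.3825 -0.0321] [0. 0.] 0.0
h5 1 mean [ 0.3825 -0.0321] 1.2241 rect [ 0.3825 -0.0321] [0. 0.] 0.0
h6 1 mean [ 0.3825 -0.0321] 1.2241 rect [ 0.3825 -0.0321] [0. 0.] 0.0
h7 1 mean [ 0.3825 -0.0321] 1.2241 rect [ 0.3825 -0.0321] [0. 0.] 0.0
h8 1 mean [ 0.3825 -0.0321] 1.2241 rect [ 0.3825 -0.0321] [0. 0.] 0.0
h9 1 mean [ 0.3825 -0.0321] 1.2241 rect [ 0.3825 -0.0321] [0. 0.] 0.0
h10 1 mean [ 0.3825 -0.0321] 1.2241 rect [ 0.3825 -0.0321] [0. 0.] 0.0
h11 1 mean [ 0.3825 -0.0321] 1.2241 rect [ 0.3825 -0.0321] [0. 0.] 0.0
h12 1 mean [ 0.3825 -0.0321] 1.2241 rect [ 0.3825 -0.0321] [0. 0.] 0.0
h13 1 mean [ 0.3825 -0.0321] 1.2241 rect [ 0.3825 -0.0321] [0. 0.] 0.0
h14 1 mean [ 0.3825 -
[... 3862 characters left out ...]
 1.2241 rect [ 0.3825 -0.0321] [0. 0.] 0.0
h69 1 mean [ 0.3825 -0.0321] 1.2241 rect [ 0.3825 -0.0321] [0. 0.] 0.0
h70 1 mean [ 0.3825 -0.0321] 1.2241 rect [ 0.3825 -0.0321] [0. 0.] 0.0
h71 1 mean [ 0.3825 -0.0321] 1.2241 rect [ 0.3825 -0.0321] [0. 0.] 0.0
h72 1 mean [ 0.3825 -0.0321] 1.2241 rect [ 0.3825 -0.0321] [0. 0.] 0.0
h73 1 mean [ 0.3825 -0.0321] 1.2241 rect [ 0.3825 -0.0321] [0. 0.] 0.0
h74 1 mean [ 0.3825 -0.0321] 1.2241 rect [ 0.3825 -0.0321] [0. 0.] 0.0
h75 1 mean [ 0.3825 -0.0321] 1.2241 rect [ 0.3825 -0.0321] [0. 0.] 0.0
m16 473 mean [ 0.5622 -0.0194] 0.0486 rect [ 0.5651 -0.0186] [0.0752 0.0753] 20.97
m47 278 mean [0.5005 0.1824] 0.044 rect [0.501  0.1831] [0.0779 0.0231] 18.04
```

View pics/crop.png

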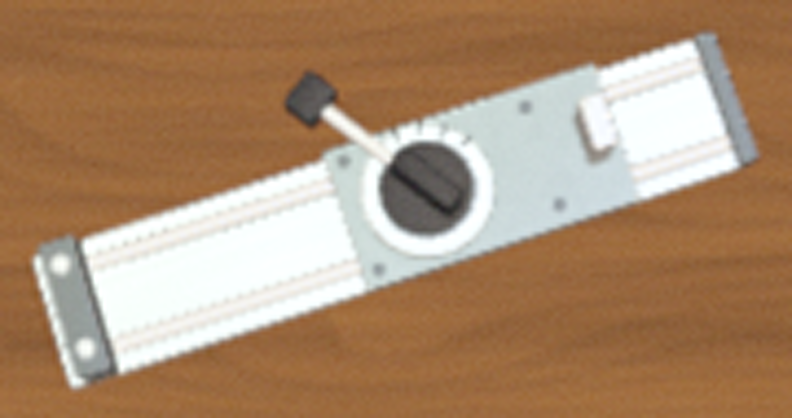

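step_arm:
  increments:
    - [[2.07,-3.73,0],[0,0,-7.2]]
    - [[2.07,-3.73,0],[0,0,-7.2]]
    - [[2.07,-3.73,0],[0,0,-7.2]]
    - [[2.07,-3.73,0],[0,0,-7.2]]
    - [[2.07,-3.73,0],[0,0,-7.2]]
    - [[2.07,-3.73,0],[0,0,-7.2]]
    - [[2.07,-3.73,0],[0,0,-7.2]]
    - [[2.07,-3.73,0],[0,0,-7.2]]
    - [[2.07,-3.73,0],[0,0,-7.2]]
    - [[2.07,-3.73,0],[0,0,-7.2]]
  fingers: 0
  grip_force: 30

```text
clock: 1.1
tool_pos: [0.4003, 0.2199, 0.2387]
eef_rot: [0.709, 0.706, -0.0, -0.0]
contact_force: [1.6, 0.5, 0.3]
opening: 0.117
finger_force: 0.0
```

step_arm:
  increments:
    - [[2.07,-3.73,0],[0,0,-7.2]]
    - [[2.07,-3.73,0],[0,0,-7.2]]
    - [[2.07,-3.73,0],[0,0,-7.2]]
    - [[2.07,-3.73,0],[0,0,-7.2]]
    - [[2.07,-3.73,0],[0,0,-7.2]]
    - [[2.07,-3.73,0],[0,0,-7.2]]
    - [[2.07,-3.73,0],[0,0,-7.2]]
    - [[2.07,-3.73,0],[0,0,-7.2]]
    - [[2.07,-3.73,0],[0,0,-7.2]]
    - [[2.07,-3.73,0],[0,0,-7.2]]

```text
clock: 2.1
tool_pos: [0.6073, -0.1528, 0.2384]
eef_rot: [0.988, 0.154, -0.0, -0.0]
contact_force: [1.0, 0.9, 0.1]
opening: 0.004
finger_force: 0.0
```

```bash
cat >> h.py <<'E'
from scipy.spatial.transform import Rotation as Ro
def show():
    s=r.get_state(); M=Ro.from_quat(s['eef_rot']).as_matrix()
    print('t',round(s['clock'],2),'p',s['tool_pos'].round(4),'yaw_y',np.degrees(np.arctan2(M[1,1],M[0,1])).round(2),'z',M[:,2].round(3),'F',s['contact_force'].round(2),'M',s['moment'].round(3),'op',round(s['opening'],3),'ff',round(float(s['finger_force']),1),'q',s['q'].round(2))
E
python3 -c "from h import *;show()"
```

```text
t 2.1 p [ 0.6073 -0.1528  0.2384] yaw_y -72.25 z [-0.001  0.    -1.   ] F [0.97 0.91 0.08] M [-0.027  0.125 -0.011] op 0.004 ff 0.0 q [-0.06  0.73  0.44  1.58 -0.37  0.92 -0.75]
```

step_arm:
  increments:
    - [[0,0,-2.16],[0,0,0]]
    - [[0,0,-2.16],[0,0,0]]
    - [[0,0,-2.16],[0,0,0]]
    - [[0,0,-2.16],[0,0,0]]
    - [[0,0,-2.16],[0,0,0]]
    - [[0,0,-2.16],[0,0,0]]
    - [[0,0,-2.16],[0,0,0]]
    - [[0,0,-2.16],[0,0,0]]
    - [[0,0,0],[0,0,0]]
    - [[0,0,0],[0,0,0]]

```text
clock: 3.1
tool_pos: [0.6067, -0.1515, 0.0658]
eef_rot: [0.988, 0.157, -0.0, -0.0]
contact_force: [-0.6, -0.8, 0.7]
opening: 0.004
finger_force: 0.0
```

step_arm:
  increments:
    - [[-0.366,1.142,0],[0,0,0]]
    - [[-0.366,1.142,0],[0,0,0]]
    - [[-0.366,1.142,0],[0,0,0]]
    - [[-0.366,1.142,0],[0,0,0]]
    - [[-0.366,1.142,0],[0,0,0]]
    - [[-0.366,1.142,0],[0,0,0]]
    - [[-0.366,1.142,0],[0,0,0]]
    - [[-0.366,1.142,0],[0,0,0]]
    - [[-0.366,1.142,0],[0,0,0]]
    - [[-0.366,1.142,0],[0,0,0]]

```text
clock: 4.1
tool_pos: [0.5711, -0.038, 0.0672]
eef_rot: [0.988, 0.156, 0.002, 0.002]
contact_force: [2.0, -5.0, 0.5]
opening: 0.006
finger_force: 2.6
```

```bash
python3 -c "
from h import *;show();snap('top','top1')
a=cv2.imread('pics/top1.png');cv2.imwrite('pics/crop1.png',cv2.resize(a[170:295,185:365],None,fx=4,fy=4,interpolation=cv2.INTER_CUBIC))"
```

```text
t 4.1 p [ 0.5711 -0.038   0.0672] yaw_y -72.02 z [ 0.004 -0.003 -1.   ] F [ 2.01 -4.98  0.54] M [-0.998 -0.125  0.002] op 0.006 ff 2.6 q [-0.18  0.9   0.29  1.87 -0.54  0.45 -0.76]
```

View pics/crop1.png

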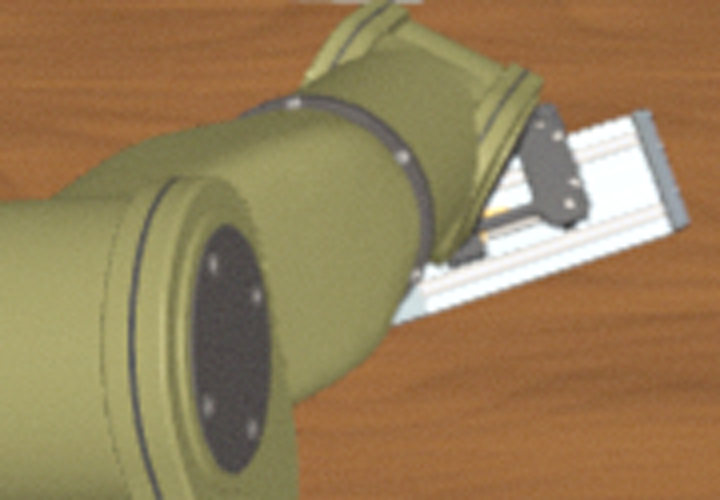

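The view is blocked by the arm, but the 5 N force shows that the carriage is being pushed. About 4–5 cm should remain.

step_arm:
  increments:
    - [[-0.122,0.381,0],[0,0,0]]
    - [[-0.122,0.381,0],[0,0,0]]
    - [[-0.122,0.381,0],[0,0,0]]
    - [[-0.122,0.381,0],[0,0,0]]
    - [[-0.122,0.381,0],[0,0,0]]
    - [[-0.122,0.381,0],[0,0,0]]
    - [[-0.122,0.381,0],[0,0,0]]
    - [[-0.122,0.381,0],[0,0,0]]
    - [[-0.122,0.381,0],[0,0,0]]
    - [[-0.122,0.381,0],[0,0,0]]

```text
clock: 5.15
tool_pos: [0.5584, 0.0012, 0.066]
eef_rot: [0.988, 0.157, 0.0, 0.0]
contact_force: [2.9, -3.9, 4.3]
opening: 0.005
finger_force: 2.4
```

step_arm:
  increments:
    - [[-0.061,0.19,0],[0,0,0]]
    - [[-0.061,0.19,0],[0,0,0]]
    - [[-0.061,0.19,0],[0,0,0]]
    - [[-0.061,0.19,0],[0,0,0]]
    - [[-0.061,0.19,0],[0,0,0]]
    - [[0,0,0],[0,0,0]]
    - [[0,0,0],[0,0,0]]
    - [[0,0,0],[0,0,0]]
    - [[0,0,0],[0,0,0]]
    - [[0,0,0],[0,0,0]]

```text
clock: 6.15
tool_pos: [0.5567, 0.006, 0.0661]
eef_rot: [0.988, 0.155, 0.002, 0.003]
contact_force: [6.1, -10.7, -0.5]
opening: 0.006
finger_force: 5.8
```

step_arm:
  increments:
    - [[-0.061,0.19,0],[0,0,0]]
    - [[-0.061,0.19,0],[0,0,0]]
    - [[-0.061,0.19,0],[0,0,0]]
    - [[0,0,0],[0,0,0]]
    - [[0,0,0],[0,0,0]]
    - [[0,0,0],[0,0,0]]
    - [[0,0,0],[0,0,0]]
    - [[0,0,0],[0,0,0]]
    - [[0,0,0],[0,0,0]]
    - [[0,0,0],[0,0,0]]

```text
clock: 7.15
tool_pos: [0.5567, 0.0061, 0.0663]
eef_rot: [0.988, 0.153, 0.003, 0.007]
contact_force: [9.1, -19.8, -4.2]
opening: 0.005
finger_force: 10.5
```

```bash
python3 -c "
from h import *;show()"
```

```text
t 7.15 p [0.5567 0.0061 0.0663] yaw_y -72.43 z [ 0.009 -0.013 -1.   ] F [  9.07 -19.85  -4.15] M [-3.923 -1.542 -0.037] op 0.005 ff 10.5 q [-0.27  0.89  0.3   1.92 -0.57  0.4  -0.82]
```

The force rose with no motion, so the carriage is against the stop. I back off, rise, turn toward the bar's yaw, and look.

step_arm:
  increments:
    - [[0.4,-1.4,0],[0,0,0]]
    - [[0.6,-1.9,0],[0,0,0]]
    - [[0.6,-1.9,2],[0,0,0]]
    - [[0.6,-1.9,2],[0,0,6.8]]
    - [[0.6,-1.9,2],[0,0,6.8]]
    - [[0.6,-1.9,2],[0,0,6.8]]
    - [[0.6,-1.9,2],[0,0,6.8]]
    - [[0.6,-1.9,2],[0,0,6.8]]
    - [[0,-2,0],[0,0,0]]
    - [[0,-2,0],[0,0,0]]
  fingers: 1

```text
clock: 8.15
tool_pos: [0.5976, -0.1692, 0.1854]
eef_rot: [0.898, 0.44, -0.001, -0.003]
contact_force: [0.1, -0.4, -0.0]
opening: 0.885
finger_force: 0.0
```

```bash
python3 - <<'E'
from h import *;show()
a=snap('top','top2')[0];b=snap('scene','scene2')[0]
f=lambda i:cv2.resize(i,None,fx=3,fy=3,interpolation=cv2.INTER_CUBIC)
cv2.imwrite('pics/c2.png',np.hstack([f(a[190:290,185:315]),f(b[160:260,240:370])])[...,::-1])
for n in('top2','scene2'):
    W=np.load(f'pics/{n}.npy');x,y,z=W[...,0],W[...,1],W[...,2]
    k=(np.hypot(x-.519,y-.125)<.035)&(z>.078)&(z<.1)
    if k.sum()>10: print(n,k.sum(),[np.round(v,4) for v in cv2.minAreaRect(W[k][:,:2].astype(np.float32))],W[k].mean(0))
    k=(np.hypot(x-.549,y-.03)<.035)&(z>.075)&(z<.1)
    if k.sum()>10: print(n,'lug',k.sum(),[np.round(v,4) for v in cv2.minAreaRect(W[k][:,:2].astype(np.float32))])
E
```

```text
t 8.15 p [ 0.5976 -0.1692  0.1854] yaw_y -37.84 z [-0.004  0.004 -1.   ] F [ 0.11 -0.4  -0.02] M [-0.064  0.116  0.017] op 0.885 ff 0.0 q [ 0.08  0.76  0.22  1.64 -0.22  0.77 -0.26]
top2 107 [array([0.5186, 0.124 ]), array([0.0442, 0.0138]), np.float64(51.2022)] [0.51836995 0.12369261 0.09059552]
top2 lug 73 [array([0.5499, 0.0286]), array([0.0305, 0.0129]), np.float64(18.0364)]
scene2 59 [array([0.525 , 0.1265]), array([0.0449, 0.0122]), np.float64(54.0856)] [0.52735167 0.13012585 0.08759342]
scene2 lug 59 [array([0.552 , 0.0328]), array([0.0327, 0.016 ]), np.float64(19.3146)]
```

View pics/c2.png

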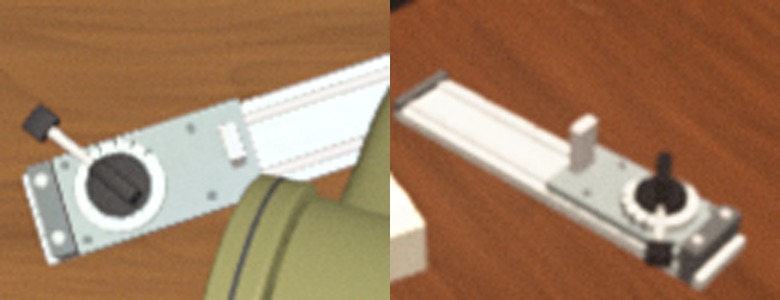

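The carriage now touches the end stop, with the knob still at rest (arm over the first notch). The knob axis is at about (0.519, 0.124) and the bar is at 51.3°.

step_arm:
  increments:
    - [[-1.0,3.7,0],[0,0,-0.6]]
    - [[-1.0,3.7,0],[0,0,0]]
    - [[-1.0,3.7,0],[0,0,0]]
    - [[-1.0,3.7,0],[0,0,0]]
    - [[-1.0,3.7,0],[0,0,0]]
    - [[-1.0,3.7,0],[0,0,0]]
    - [[-1.0,3.7,0],[0,0,0]]
    - [[-1.0,3.7,0],[0,0,0]]
    - [[0,0,0],[0,0,0]]
    - [[0,0,0],[0,0,0]]

```text
clock: 9.25
tool_pos: [0.5168, 0.1277, 0.1851]
eef_rot: [0.9, 0.436, -0.002, -0.001]
contact_force: [0.0, -0.7, -0.2]
opening: 0.997
finger_force: 0.0
```

```bash
python3 -c "
from h import *;show()"
```

```text
t 9.25 p [0.5168 0.1277 0.1851] yaw_y -38.29 z [-0.004  0.001 -1.   ] F [ 0.03 -0.69 -0.22] M [-0.083  0.113 -0.028] op 0.997 ff 0.0 q [-0.49  0.66  0.28  1.91 -0.3   0.61 -0.69]
```

step_arm:
  increments:
    - [[0,0,-1.75],[0,0,0]]
    - [[0,0,-1.75],[0,0,0]]
    - [[0,0,-1.75],[0,0,0]]
    - [[0,0,-1.75],[0,0,0]]
    - [[0,0,-1.75],[0,0,0]]
    - [[0,0,-1.75],[0,0,0]]
    - [[0,0,-1.75],[0,0,0]]
    - [[0,0,0],[0,0,0]]
    - [[0,0,0],[0,0,0]]
    - [[0,0,0],[0,0,0]]

```text
clock: 10.25
tool_pos: [0.5196, 0.1246, 0.0642]
eef_rot: [0.901, 0.433, 0.0, 0.0]
contact_force: [0.1, 0.5, 0.5]
opening: 1.0
finger_force: 0.0
```

```bash
python3 -c "
from h import *;show()"
```

```text
t 10.25 p [0.5196 0.1246 0.0642] yaw_y -38.63 z [ 0.001  0.    -1.   ] F [0.1  0.52 0.5 ] M [ 0.     0.097 -0.009] op 1.0 ff 0.0 q [-0.41  0.86  0.16  1.98 -0.37  0.33 -0.63]
```

step_arm:
  increments:
    - [[0,0,0],[0,0,0]]
    - [[0,0,0],[0,0,0]]
    - [[0,0,0],[0,0,0]]
    - [[0,0,0],[0,0,0]]
    - [[0,0,0],[0,0,0]]
    - [[0,0,0],[0,0,0]]
    - [[0,0,0],[0,0,0]]
    - [[0,0,0],[0,0,0]]
    - [[0,0,0],[0,0,0]]
    - [[0,0,0],[0,0,0]]
  fingers: 0
  grip_force: 30

```text
clock: 11.25
tool_pos: [0.5208, 0.1238, 0.0635]
eef_rot: [0.901, 0.433, 0.001, 0.001]
contact_force: [3.4, -3.9, -3.0]
opening: 0.16
finger_force: 30.0
```

```bash
python3 -c "
from h import *;show()"
```

```text
t 11.25 p [0.5208 0.1238 0.0635] yaw_y -38.65 z [ 0.003 -0.001 -1.   ] F [ 3.39 -3.93 -2.96] M [-0.637 -0.538 -0.016] op 0.16 ff 30.0 q [-0.41  0.86  0.16  1.97 -0.37  0.33 -0.63]
```

step_arm:
  increments:
    - [[0.03,0,0],[0,0,-4]]
    - [[0.03,0,0],[0,0,-4]]
    - [[0.03,0,0],[0,0,-4]]
    - [[0,0,0],[0,0,-4]]
    - [[0,0,0],[0,0,-4]]
    - [[0,0,0],[0,0,-4]]
    - [[0,0,0],[0,0,-4]]
    - [[0,0,0],[0,0,-4]]
    - [[0,0,0],[0,0,-4]]
    - [[0,0,0],[0,0,-4]]

```text
clock: 12.25
tool_pos: [0.521, 0.1234, 0.0635]
eef_rot: [0.995, 0.097, 0.001, 0.001]
contact_force: [1.9, -4.2, -2.9]
opening: 0.157
finger_force: 30.0
```

```bash
python3 - <<'E'
from h import *;show()
b=snap('scene','scene3')[0]
cv2.imwrite('pics/c3.png',cv2.resize(b[150:260,260:400],None,fx=4.5,fy=4.5,interpolation=cv2.INTER_CUBIC)[...,::-1])
E
```

```text
t 12.25 p [0.521  0.1234 0.0635] yaw_y -78.81 z [ 0.002 -0.002 -1.   ] F [ 1.87 -4.2  -2.9 ] M [-0.703 -0.177  0.072] op 0.157 ff 30.0 q [-0.5   0.89  0.3   1.98 -0.67  0.38 -1.04]
```

View pics/c3.png

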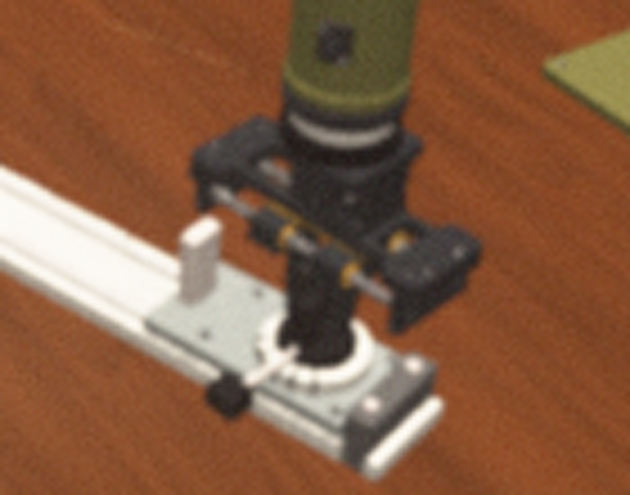

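The sensor arm, with its head at (228,392), turns with the bar. I turn further.

step_arm:
  increments:
    - [[0,0,0],[0,0,-4]]
    - [[0,0,0],[0,0,-4]]
    - [[0,0,0],[0,0,-4]]
    - [[0,0,0],[0,0,-4]]
    - [[0,0,0],[0,0,-4]]
    - [[0,0,0],[0,0,-4]]
    - [[0,0,0],[0,0,-3]]
    - [[0,0,0],[0,0,0]]
    - [[0,0,0],[0,0,0]]
    - [[0,0,0],[0,0,0]]

```text
clock: 13.3
tool_pos: [0.521, 0.1231, 0.0635]
eef_rot: [0.991, -0.135, 0.001, 0.001]
contact_force: [2.1, -5.3, -2.6]
opening: 0.156
finger_force: 30.0
```

```bash
python3 - <<'E'
from h import *;show()
b=snap('scene','scene4')[0]; W=np.load('pics/scene4.npy')
cv2.imwrite('pics/c4.png',cv2.resize(b[150:260,260:400],None,fx=4.5,fy=4.5,interpolation=cv2.INTER_CUBIC)[...,::-1])
K=np.array([.5195,.1238])
for n in ('scene2','scene3','scene4'):
    W=np.load(f'pics/{n}.npy'); im=cv2.imread(f'pics/{n}.png').max(2)
    d=W[...,:2]-K; R=np.hypot(d[...,0],d[...,1])
    k=(R>.07)&(R<.115)&(W[...,2]>.053)&(W[...,2]<.07)&(im<90)
    m=d[k].mean(0) if k.any() else [0,1]
    print(n,k.sum(),'ang',np.degrees(np.arctan2(m[1],m[0])).round(2),np.hypot(*m).round(4))
E
```

```text
t 13.3 p [0.521  0.1231 0.0635] yaw_y -105.56 z [ 0.002 -0.003 -1.   ] F [ 2.09 -5.25 -2.59] M [-0.909 -0.257  0.126] op 0.156 ff 30.0 q [-0.56  0.91  0.41  1.98 -0.85  0.43 -1.34]
scene2 53 ang 51.39 0.0913
scene3 53 ang 14.46 0.089
scene4 43 ang -10.91 0.0869
```

View pics/c4.png

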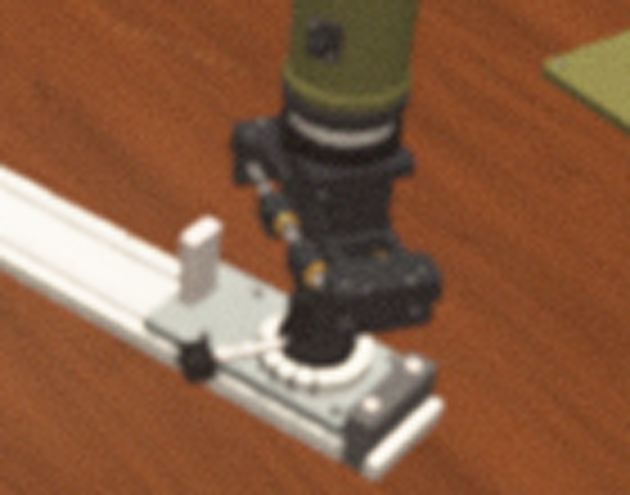

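```bash
cat > ang.py <<'E'
from h import *
import itertools
def sil(n,th,K=(.5195,.1238)):
    c,f=cam(n); cs,sn=np.cos(th),np.sin(th)
    L=np.array([[95+a,b,h] for a,b,h in itertools.product((-11,11),(-13,13),(44,62))])/1000
    X=np.c_[K[0]+cs*L[:,0]-sn*L[:,1],K[1]+sn*L[:,0]+cs*L[:,1],L[:,2]]
    Kc=np.array([[f,0,c['cx']],[0,f,c['cy']],[0,0,1.]])
    p=cv2.projectPoints(X,cv2.Rodrigues(np.array(c['R']))[0],np.array(c['t']),Kc,np.array([c['k1'],0,0,0,0.]))[0]
    m=cv2.moments(cv2.convexHull(p.astype(np.float32))); return np.array([m['m10'],m['m01']])/m['m00'],m['m00']
def head(name,guess):
    n=name.rstrip('0123456789'); im=cv2.imread(f'pics/{name}.png').max(2).astype(int)
    g,_=sil(n,np.radians(guess)); v,u=np.mgrid[0:420,0:560]
    _,l,s,ce=cv2.connectedComponentsWithStats(((im<75)&(np.hypot(u-g[0],v-g[1])<13)).astype(np.uint8))
    i=1+np.argmax(s[1:,4]); return ce[i],s[i,4]
if __name__=='__main__':
    import sys
    snap('top','top4')
    for name,g in(('scene2',51.3),('scene3',13),('scene4',-13),('top2',51.3),('top4',-13)):
        n=name.rstrip('0123456789'); p,a=head(name,g); q,A=sil(n,np.radians(51.3))
        T=np.radians(np.arange(-40,60,.25)); S=np.array([sil(n,t)[0] for t in T])
        if name.endswith('2'): off=p-q; print(name,'offset',off.round(2),a,A); offs=globals().setdefault('O',{}); offs[n]=off; continue
        o=globals().get('O',{}).get(n,0); e=np.hypot(*(S+o-p).T); i=e.argmin(); print(name,'ang',np.degrees(T[i]),'err px',e[i].round(2),'area',a,A)
E
python3 ang.py
```

```text
scene2 offset [ 0.25 -1.68] 58 96.29829498124309
scene3 ang 15.5 err px 0.52 area 61 96.29829498124309
scene4 ang -6.75 err px 1.68 area 47 96.29829498124309
top2 offset [ 1.07 -0.28] 6 108.55353996600024
top4 ang -20.0 err px 7.37 area 5 108.55353996600024
```

```bash
sed -i "s/im=cv2.imread(f'pics\/{name}.png').max(2).astype(int)/I=cv2.imread(f'pics\/{name}.png').astype(int); im=np.where(I[...,2]-I[...,0]<30,I.max(2),255)/; s/im<75/im<115/; s/    snap('top','top4')//" ang.py; python3 ang.py; python3 - <<'E'
from ang import *
def hull(n,th,K=(.5195,.1238)):
    c,f=cam(n); cs,sn=np.cos(th),np.sin(th)
    L=np.array([[95+a,b,h] for a,b,h in itertools.product((-11,11),(-13,13),(44,62))])/1000
    X=np.c_[K[0]+cs*L[:,0]-sn*L[:,1],K[1]+sn*L[:,0]+cs*L[:,1],L[:,2]]
    Kc=np.array([[f,0,c['cx']],[0,f,c['cy']],[0,0,1.]])
    p=cv2.projectPoints(X,cv2.Rodrigues(np.array(c['R']))[0],np.array(c['t']),Kc,np.array([c['k1'],0,0,0,0.]))[0]
    return cv2.convexHull(p.astype(np.float32)).reshape(-1,2)
out=[]
for n,angs in(('scene2',(51.3,)),('scene4',(-11,)),('scene4',(-16.2,))):
    a=cv2.imread(f'pics/{n}.png'); u0,v0=285,205; s=8
    if n=='scene2': u0,v0=305,218
    c=cv2.resize(a[v0:v0+45,u0:u0+32],None,fx=s,fy=s,interpolation=cv2.INTER_NEAREST)
    for t in angs: cv2.polylines(c,[((hull('scene',np.radians(t))-[u0-.5,v0-.5])*s).astype(int)],True,(0,255,0),1)
    out.append(c)
cv2.imwrite('pics/ov.png',np.hstack(out))
E
```

```text
scene2 offset [ 4.54 -0.24] 129 96.29829498124309
scene3 ang 6.75 err px 0.1 area 71 96.29829498124309Traceback (most recent call last):
  File "ang.py", line 20, in <module>
    T=np.radians(np.arange(-40,60,.25)); S=np.array([sil(n,t)[0] for t in T])
                                                     ~~~^^^^^
  File "ang.py", line 4, in sil
    c,f=cam(n); cs,sn=np.cos(th),np.sin(th)
        ~~~^^^
  File "h.py", line 4, in cam
    c=r.calibration(n); f=210/np.tan(np.radians(c['fov_y'])/2)
ValueError: time passes only in moves, steps and waits
```

View pics/ov.png

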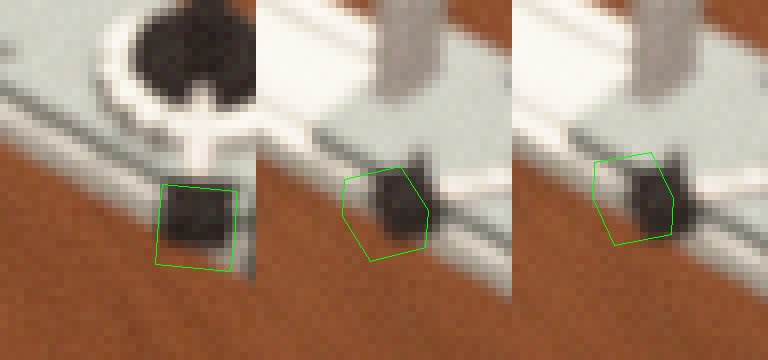

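The head moved by the tool's turn (centre radius about 84 mm, i.e. the head ends at 95 mm), so the bar follows the gripper without slip. The knob is at about 67°. I trim by 1° and settle.

step_arm:
  increments:
    - [[0,0,0],[0,0,-1]]
    - [[0,0,0],[0,0,0]]
    - [[0,0,0],[0,0,0]]
    - [[0,0,0],[0,0,0]]
    - [[0,0,0],[0,0,0]]
    - [[0,0,0],[0,0,0]]
    - [[0,0,0],[0,0,0]]
    - [[0,0,0],[0,0,0]]
    - [[0,0,0],[0,0,0]]
    - [[0,0,0],[0,0,0]]

```text
clock: 14.4
tool_pos: [0.5209, 0.1231, 0.0635]
eef_rot: [0.99, -0.144, 0.001, 0.001]
contact_force: [2.3, -5.9, -2.2]
opening: 0.158
finger_force: 30.0
```

```bash
python3 - <<'E'
from h import *
show(); snap('scene','scene5'); b,c=np.array([.0048,.0061]),np.array([.5195,.1238])
W=np.load('pics/scene5.npy'); im=cv2.imread('pics/scene5.png').max(2)
d=W[...,:2]-c; R=np.hypot(*np.moveaxis(d,-1,0)); k=(R>.07)&(R<.115)&(W[...,2]>.053)&(W[...,2]<.07)&(im<90)
m=d[k].mean(0)-b; print('arm ang',np.degrees(np.arctan2(m[1],m[0])),'want -16.2')
k=(np.hypot(W[...,0]-.55,W[...,1]-.03)<.035)&(W[...,2]>.075)&(W[...,2]<.1)
print('lug',cv2.minAreaRect(W[k][:,:2].astype(np.float32)))
E
```

```text
t 14.4 p [0.5209 0.1231 0.0635] yaw_y -106.56 z [ 0.002 -0.003 -1.   ] F [ 2.26 -5.87 -2.17] M [-0.926 -0.26   0.183] op 0.158 ff 30.0 q [-0.56  0.91  0.42  1.98 -0.85  0.43 -1.35]
arm ang -16.6602927617358 want -16.2
lug ((0.5508245825767517, 0.03321871906518936), (0.032365161925554276, 0.01548764482140541), 17.672414779663086)
```

```bash
python3 -c "
from h import *;print(r.finish_job());show()"
```

```text
the job is handed in; nothing more can be done
None
the job is handed in; nothing more can be done
```

I handed the job in: the carriage is against the end stop, and the gripper is holding the knob on the third stop at about 67.9° (target 67.5°) with 30 N. The hand-in returned no verdict.

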